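# Lid on and clamp up a junction box in the jig

## Robot

A 7-joint arm with a two-finger parallel gripper is mounted at the origin on a cart in front of the work surface, level with it; the furniture and walls round the work are solid. World frame = base frame: x ahead of the robot, y to its left, z up, the work surface at z = 0. Lengths are in mm, angles in degrees, forces in N, time in s.
With the tool pointing down it reaches from about 350 to 900 mm from the base axis. Payload 8.1 kg.
Tool frame: the origin (TCP) lies at the very end of the fingers, on their centre line; the grasp point (between the pads) lies 19 mm behind it; z points along the fingers, y is the line along which they close (so a half turn about z gives the same grasp; the last joint's range is limited). The gripper opens to 92 mm and grips with 3 to 60 N. Pads are 19 mm wide; open, the fingers measure 130 mm over their backs; the gripper's body (75 mm by 190 mm) begins 47 mm behind the grasp point.
Start: joints at [-80.993, 24.895, 1.432, 90.138, -0.665, 64.973, -4.303], TCP at [160.582, 604.032, 226.742] pointing down, gripper open.
Joint ranges: [-149.89, 149.89], [-25.12, 119.58], [-72.63, 75.52], [4.76, 147.25], [-75.54, 255.54], [6.69, 114.76], [-157.13, 157.13]. Speed limits (degrees/s): [127.2, 127.2, 172.46, 172.46, 180, 180, 180].

## Interface

Orientations are given as a 3x3 rotation matrix whose columns are the frame's x, y, z axes.
In Python, from plant import bot gives the robot as it stands. The module is installed in compiled form; this text tells all that it offers.
- The arm moves only by the tool send_rows, never from a script. Its argument "moves" is a list of rows, each an object with "claw": the opening, from -1 (shut) to 1 (fully open); "dp": the shift along the world's x, y, z as a fraction of full scale, a list of three; "dr": the turn, a rotation vector about the world's x, y, z as a fraction of full scale, a list of three. In form: [{"claw": claw, "dp": [tx, ty, tz], "dr": [ax, ay, az]}, ...]. A call has 1 to 20 rows; each row shifts and turns the commanded pose from where the row before left it; what a row does not reach is not made up. Full scale, the value 1, is 0.4 m for a shift and pi/2 rad for a turn. A row lasts 1/10 s, in which the tool goes at most 50 mm and 8.59 degrees, less where a joint would pass 70% of its speed; a pose out of reach is approached as far as the arm can. A call with a number of a shift or a turn outside -1 to 1 is refused whole. A call with a gripper value outside its range is refused whole. The fingers move at their own pace and stop on an object; "grip_force" is the grip in N (left out, the last holds). Time passes only in rows, so rows that do not move let the fingers close. It gives the time, the measured TCP pose, the force, the opening and the grip force at its end, in the units of the state.
- bot.get_obs(): the state, without advancing time (a new reading comes with each control period).
- bot.capture(name): name is "scene" or "top" or "wrist"; returns (picture, depth): 384x512x3 uint8, red, green, blue; 384x512 float32, mm along the optical axis (not along the pixel's ray), 0 where there is no reading.
- bot.camera_info(name): a dict with "camera_matrix" (3x3 intrinsics, pixels), "R" (3x3) and "t" (3): a world point X has camera coordinates R X + t; the wrist camera has in their place "hand_eye" (4x4, takes a point from camera to tool coordinates, whose origin is the TCP and whose axes are the flange's). Camera axes: x right, y down, z forward; pixel columns grow to the right and rows downward; lengths in mm; the calibration is good to about 2 mm. A picture is of the moment at which its call begins: read the wrist's pose just before it. camera_info takes no time and is no camera call.
- bot.close_job(): hands the job in; it is judged then, once.
The state is a dict: "t": time; "joint_positions": joint angles; "joint_velocities": joint speeds; "tau": joint torques, N m; "tool_pos": TCP position; "tool_rot": TCP orientation; "wrist_force": force on the tool from outside, world axes, zero at the start; "ft_torque": the same for the moment, N m; "grip_width": finger opening in mm; "grasp_force": force on a finger pad.
Only numpy, scipy, OpenCV 4.12 (cv2) and the standard library are available. Lean on these libraries where they do the work, as an engineer would, in place of code of your own. Each camera call takes 0.05 s, during which the arm holds its last target. There are 200 camera calls.

## Task

Close up the small aluminium junction box in the clamping jig: set its loose lid upright on the open side with the plug in the mouth, let go of it, then pump the trigger of the one-hand bar clamp (squeeze, let it spring back, squeeze again) until the orange jaw pad has closed on the lid. The program finishes while still holding handle and trigger squeezed together, so that the pad keeps pressing the lid fully home with about 25 N, and never at any time with more than 60 N, which would crush the gasket. Leave the box in its nest and do not push the spanner, the screwdriver or the screw jar about.

Things in the scene. Friction and masses are not known exactly. Their poses are not given: they have to be found in the camera images.
- jig: Plywood jig fixed on the bench, board 15 mm thick. Origin: bench level, under the clamp's steel bar. The bar runs along y; box nest and jaws lie to +x of it; handle and trigger stick out to -x past the board's edge, with nothing under them down to the bench. The head slides to -y to close.
- junction_box: Grey cast box, 58 (x) x 40 (y) x 48 mm (z), walls 4 mm, loose, standing on the jig board between two strips 9 mm high (1.5 mm play), its back against the fixed jaw; a black cable gland stands 20 mm up from its top. Open to +y: mouth 50 wide x 40 mm high. Origin: centre of its underside. Axes as the jig's, within 2 degrees.
- mouth (a point): Centre of the box's open mouth, in the plane of its rim (24 mm above the box's underside, 20 mm to +y of its origin). +y points out of the mouth.
- lid: Loose grey lid, upright on its edge on the bench: plate 58 (x) x 16 (y) x 48 mm (z), 0.1 to 0.17 kg, with a plug 46 wide x 36 high x 7 mm deep, end tapered 3 mm, on its -y face (2 mm play all round in the mouth). Origin: centre of the plate's underside. On the box its axes are the box's and it stands on the board. Grip it from above across its 58 mm length, near the top.
- lid_rim (a point): Centre of the lid's -y face, round the plug, 24 mm above its underside and 8 mm to -y of its origin: meets point mouth when the lid is fully on.
- squeeze_point (a point): On the sliding head, 33 mm above the bench, 55 mm to -x of the bar: middle of handle and released trigger. Along jig y the handle's outer face is 31 mm to +y of it, the released trigger's outer face 31 mm to -y (62 mm over both, 30 mm when fully squeezed). It moves with the head, not with the trigger.
- clamp_handle: The head's fixed black and orange pistol handle, 74 mm long, 16 mm thick, 24 mm high, sticking out to -x. Origin: middle of the jaw face over the bar. Once the lid stops the jaw the handle no longer gives way and only the trigger still moves: an arm held off the middle then pushes the jaw through the handle as well; shift to +y until the force on the tool along y is gone.
- trigger_pad: Orange finger part of the trigger, 21 mm high and 11 mm thick, from 22 to 93 mm to -x of the bar. Origin: at the trigger's pivot, 30 mm to +x of the bar.
- jaw_pad: Orange pad of the moving jaw, 50 wide, 34 mm high, its flat face looking to -y. Origin: in the plane of that face, above the bar, 57 mm to -x of the pad's middle.
- clamp_head (a joint): Slide of the head (jaw, handle, trigger) along the bar, m; grows as the jaw closes to -y. The jaw face is 80 mm from the box's mouth at 0 and meets the lid, fully on, at 0.064. Stiff (8 N friction) and ratcheted: it does not go back.
- clamp_trigger (a joint): Trigger, rad: 0 released (spring, 3 to 5 N at the fingers), 0.37 fully squeezed. A full squeeze walks the head 13 to 16 mm (teeth every 4.5 mm): handle 14 mm to -y, trigger 18 mm to +y, so fingers closing evenly about a fixed point suit it. When the lid stops the jaw, the trigger stalls short of full, and the jaw presses about 2 N per N of finger squeeze, less about 10 N.
- spanner: Steel combination spanner lying flat, 148 mm long, 6 mm high, bystander.
- blue_driver: Blue-handled screwdriver lying flat, 179 mm long, 29 mm high, bystander.
- screw_jar: Small white jar of screws with a blue cap, 64 mm across, 56 mm high, bystander.
Things that resemble listed ones, but are neither listed nor needed, are in the scene too. Leave any pink or yellow look-alike of the lid alone. Leave any turquoise look-alike of the junction_box alone.

How it is judged (in metres and radians):
On the way, in this order (a step that is already met when the one before it is completed fails the run):
1. the lid is on the box: its plug is in the mouth (rim within 4 mm of the box's rim, within 4 mm sideways) and the fingers are off it (x of lid_rim in the frame of junction_box between -0.004 and 0.004 m and y of lid_rim in the frame of junction_box below 0.024 m and angle between lid's own z axis and vertical below 0.1 rad and contact force between the fingers and lid below 0.3 N), for 0.2 s.
2. the trigger is squeezed (past 0.2 rad) while the jaw is still short of the lid (value of joint clamp_trigger above 0.2 rad and value of joint clamp_head below 0.055 m), for 0.05 s.
3. the trigger is let back (below 0.15 rad) for another stroke (value of joint clamp_trigger below 0.15 rad), for 0.05 s.
At the end, for the whole second after the job is handed in: Lid fully on (rims within 2.5 mm, within 4 mm sideways, not tilted), box still in its nest within 5 mm; the jaw pad presses the lid with 10 to 60 N, the fingers press both trigger and handle with over 4 N, and the robot does not touch the lid (x of lid_rim in the frame of junction_box between -0.004 and 0.004 m and y of lid_rim in the frame of junction_box between 0.017 and 0.0225 m and angle between lid's own z axis and vertical below 0.06 rad and angle between the y axis of lid and the y axis of junction_box, either way round below 0.06 rad and x of junction_box in the frame of jig between 0.052 and 0.062 m and y of junction_box in the frame of jig between -0.055 and -0.045 m and contact force between jaw_pad and lid between 10 and 60 N and contact force between the fingers and trigger_pad above 4 N and contact force between the fingers and clamp_handle above 4 N and contact force between the arm and lid below 0.5 N and linear speed of lid below 0.01 m/s); the arm keeps its last pose, push and grip.
It fails at once if the jaw pad presses the lid with more than 60 N (contact force between jaw_pad and lid above 60 N).
It fails at once if the spanner is pushed more than 30 mm (distance of spanner from where it was at the start of the episode above 0.03 m).
It fails at once if the screwdriver is pushed more than 30 mm (distance of blue_driver from where it was at the start of the episode above 0.03 m).
It fails at once if the screw jar is pushed more than 30 mm (distance of screw_jar from where it was at the start of the episode above 0.03 m).
It also fails if it takes over 72 s, if anything falls off the work surface, if the arm or the gripper's body presses on something with over 40 N, if the wrist force passes 120 N, or if a joint passes its speed limit or range.

## Working session

There is one attempt and no reset: what is moved stays moved. The work goes in short steps, Python scripts to look and compute and a tool call to move; the robot and the scene stay as the last step left them, time stands still between calls to the robot, and variables do not carry over. Pictures are saved under pics/ and viewed, at most 10 in all, crops included, and the job is handed in when it is done.

Besides the shell and the picture viewer there is one more tool, called after "Request:" as a command line: name --argument value ..., lists and objects as JSON in quotes. send_rows: Moves the arm, as the interface text tells. Shift numbers are shares of 0.4 m and turn numbers shares of pi/2 rad, none past 1 either way. Its arguments: {"type":"object","properties":{"moves":{"type":"array","items":{"type":"object","properties":{"claw":{"type":"number"},"dp":{"type":"array","items":{"type":"number","minimum":-1,"maximum":1}},"dr":{"type":"array","items":{"type":"number","minimum":-1,"maximum":1}}}}},"grip_force":{"type":"number"}},"required":["moves"]}

```bash
mkdir -p pics
cat > h.py <<'E'
import numpy as np, cv2
from plant import bot
def cap(n):
    o=bot.get_obs(); p,d=bot.capture(n); c=bot.camera_info(n); K=np.array(c["camera_matrix"])
    if n=="wrist":
        H=np.array(c["hand_eye"]); T=np.eye(4); T[:3,:3]=o["tool_rot"]; T[:3,3]=o["tool_pos"]; W=T@H
    else:
        W=np.eye(4); R=np.array(c["R"]); W[:3,:3]=R.T; W[:3,3]=-R.T@np.array(c["t"])
    return p,d,K,W
def cloud(d,K,W):
    v,u=np.mgrid[:d.shape[0],:d.shape[1]]
    P=np.stack([(u-K[0,2])/K[0,0]*d,(v-K[1,2])/K[1,1]*d,d],-1)
    return P@W[:3,:3].T+W[:3,3]
def ray(u,v,z,K,W):
    r=W[:3,:3]@np.linalg.solve(K,[u,v,1]); c=W[:3,3]; return c+r*(z-c[2])/r[2]
def save(n,p): cv2.imwrite("pics/"+n,p[...,::-1])
E
python3 - <<'E'
from h import *
np.set_printoptions(precision=3,suppress=True)
print(bot.get_obs())
for n in("scene","top"):
    p,d,K,W=cap(n); save(n+"0.png",p); np.savez(n+"0.npz",p=p,d=d,K=K,W=W); print(n,K,W)
E
```

```text
{'t': 0.0, 'joint_positions': array([-80.993,  24.935,   1.429,  90.187,  -0.664,  64.974,  -4.304]), 'joint_velocities': array([-0.007, -0.015, -0.044, -0.152, -0.053, -0.058, -0.082]), 'tau': array([  0.001, -66.784,   0.986, -31.445,  -0.06 ,   0.043,   0.   ]), 'tool_pos': array([160.473, 603.534, 225.971]), 'tool_rot': array([[-0.966,  0.257, -0.   ],
       [ 0.257,  0.966, -0.002],
       [-0.   , -0.002, -1.   ]]), 'wrist_force': array([0.847, 0.264, 0.578]), 'ft_torque': array([ 0.005, -0.01 , -0.033]), 'grasp_force': 0.0, 'grip_width': 91.51619158395815}
scene [[468.999   0.    257.656]
 [  0.    468.999 188.897]
 [  0.      0.      1.   ]] [[   0.672   -0.306    0.674 -289.095]
 [  -0.74    -0.252    0.623 -935.372]
 [  -0.021   -0.918   -0.396  539.336]
 [   0.       0.       0.       1.   ]]
top [[466.24    0.    253.298]
 [  0.    466.24  192.332]
 [  0.      0.      1.   ]] [[  -0.013   -0.991    0.131  376.375]
 [  -1.       0.016    0.022 -242.697]
 [  -0.024   -0.131   -0.991 1153.815]
 [   0.       0.       0.       1.   ]]
```

View pics/top0.png

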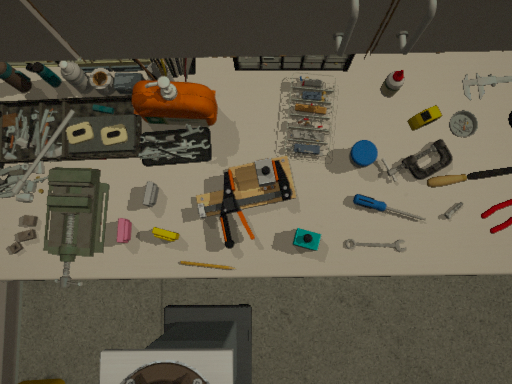

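View pics/scene0.png

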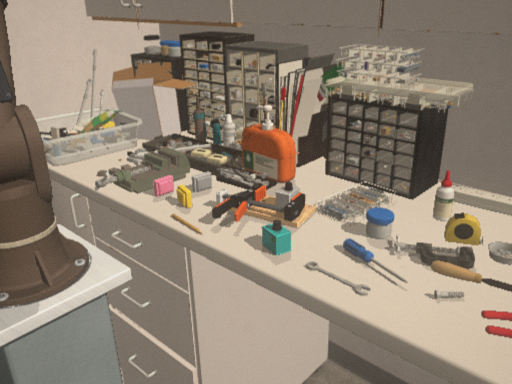

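The top view shows the grey lid at (150,194), the jig at (248,188) with the box at (265,170), the handle at (228,228) and the orange trigger at (245,225). The look-alikes are pink (123,230), yellow (165,234) and turquoise (306,240). I'll zoom in and get the point cloud.

Run:
```python
from h import *
np.set_printoptions(precision=1,suppress=True)
z=np.load("top0.npz");p,d,K,W=[z[k] for k in"pdKW"]
c=p[145:260,130:310]; save("topz.png",cv2.resize(c,None,fx=4.4,fy=4.4,interpolation=cv2.INTER_CUBIC))
X=cloud(d,K,W); np.save("topX.npy",X)
for v in range(178,212,3): print(v,X[v,140:162:3,2])
for (u,v) in[(228,242),(250,235),(230,187),(265,165),(287,180),(220,200),(150,186)]: print(u,v,X[v,u])
# lid top
m=np.zeros(d.shape,bool); m[178:212,138:164]=1
m&=(X[...,2]>42)&(X[...,2]<56)
pts=X[m]; print(len(pts),cv2.minAreaRect(pts[:,:2].astype(np.float32)),pts[:,2].mean())
```

```text
178 [ 1.7 -0.9  0.1 -0.9  1.7 -1.9  3.7  4.4]
181 [ 1.8  3.2  2.5 48.4  0.8  2.5 -0.3 -1.9]
184 [ 4.  -4.5  3.9 48.8 46.5 24.5  1.2 -4. ]
187 [ 2.9  2.9 52.  48.6 47.7 38.7 12.   2.9]
190 [ 1.2 -2.6 47.  50.6 43.1 34.7 16.2  6.5]
193 [-1.2  7.9 51.1 50.1 39.2 36.1  0.5 -0. ]
196 [   2.7   -2.1   49.9   49.3   41.8   31.  1153.8    0.1]
199 [ 2.   0.1 51.2 44.1 42.5 24.7  3.   1.3]
202 [ 2.9 50.3 49.5 48.9 39.9 15.   2.4  1. ]
205 [ 3.7 -2.1 37.8 37.9  9.2  4.1 -3.1  0.4]
208 [ 1.4  0.  -0.4 -0.   3.4  1.7 -5.  -2.1]
211 [ 1.5 -1.9  2.9  2.1 -1.5  2.   2.9  5.8]
228 242 [ 405.7 -156.4   44.6]
250 235 [ 421.5 -208.8   44.9]
230 187 [ 536.4 -162.5   50.8]
265 165 [ 585.5 -247.    66.4]
287 180 [ 551.2 -299.1   50.2]
220 200 [ 509.2 -135.3   18.3]
150 186 [542.4  30.9  47.7]
206 ((525.2203979492188, 33.3387451171875), (22.939292907714844, 57.342655181884766), 77.78743743896484) 47.53154996736174
```

View pics/topz.png

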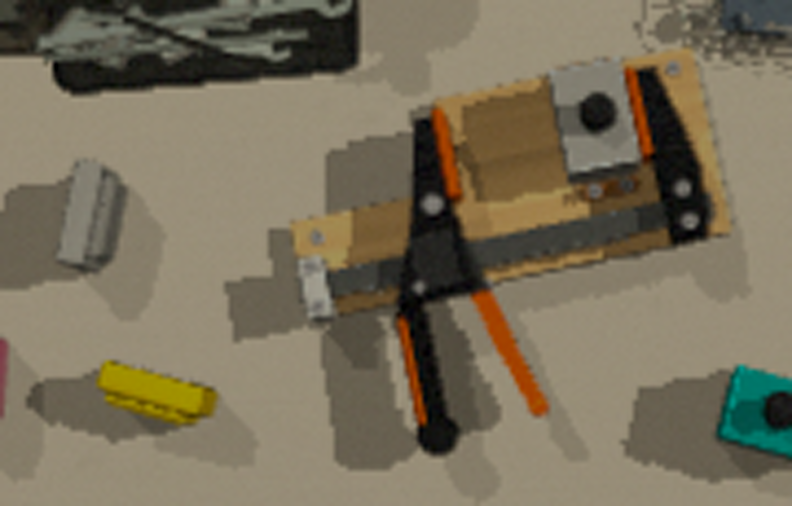

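Request:
send_rows --moves '[{"claw": 1, "dp": [0.045, -0.0714, 0.005], "dr": [0, 0, -0.046]}, {"claw": 1, "dp": [0.045, -0.0714, 0.005], "dr": [0, 0, -0.046]}, {"claw": 1, "dp": [0.045, -0.0714, 0.005], "dr": [0, 0, -0.046]}, {"claw": 1, "dp": [0.045, -0.0714, 0.005], "dr": [0, 0, -0.046]}, {"claw": 1, "dp": [0.045, -0.0714, 0.005], "dr": [0, 0, -0.046]}, {"claw": 1, "dp": [0.045, -0.0714, 0.005], "dr": [0, 0, -0.046]}, {"claw": 1, "dp": [0.045, -0.0714, 0.005], "dr": [0, 0, -0.046]}, {"claw": 1, "dp": [0.045, -0.0714, 0.005], "dr": [0, 0, -0.046]}, {"claw": 1, "dp": [0.045, -0.0714, 0.005], "dr": [0, 0, -0.046]}, {"claw": 1, "dp": [0.045, -0.0714, 0.005], "dr": [0, 0, -0.046]}, {"claw": 1, "dp": [0.045, -0.0714, 0.005], "dr": [0, 0, -0.046]}, {"claw": 1, "dp": [0.045, -0.0714, 0.005], "dr": [0, 0, -0.046]}, {"claw": 1, "dp": [0.045, -0.0714, 0.005], "dr": [0, 0, -0.046]}, {"claw": 1, "dp": [0.045, -0.0714, 0.005], "dr": [0, 0, -0.046]}, {"claw": 1, "dp": [0.045, -0.0714, 0.005], "dr": [0, 0, -0.046]}, {"claw": 1, "dp": [0.045, -0.0714, 0.005], "dr": [0, 0, -0.046]}, {"claw": 1, "dp": [0.045, -0.0714, 0.005], "dr": [0, 0, -0.046]}, {"claw": 1, "dp": [0.045, -0.0714, 0.005], "dr": [0, 0, -0.046]}, {"claw": 1, "dp": [0.045, -0.0714, 0.005], "dr": [0, 0, -0.046]}, {"claw": 1, "dp": [0.045, -0.0714, 0.005], "dr": [0, 0, -0.046]}]'

```text
t: 2.1
tool_pos: [520.9, 31.7, 266.6]
tool_rot: [[0.136, 0.991, -0.0], [0.991, -0.136, 0.0], [-0.0, -0.0, -1.0]]
wrist_force: [0.7, 0.5, -0.7]
grip_width: 92.2
grasp_force: 0.0
```

Run:
```python
from h import *
np.set_printoptions(precision=3,suppress=True)
p,d,K,W=cap("wrist"); save("w1.png",p); np.savez("w1.npz",p=p,d=d,K=K,W=W); print(K,W)
o=bot.get_obs();print(o["tool_pos"],o["tool_rot"],o["joint_positions"])
```

```text
[[293.99    0.    259.829]
 [  0.    293.99  192.989]
 [  0.      0.      1.   ]] [[  0.99   -0.133  -0.034 529.925]
 [ -0.138  -0.961  -0.242  96.257]
 [ -0.001   0.244  -0.97  424.423]
 [  0.      0.      0.      1.   ]]
[523.411  26.052 267.389] [[ 0.146  0.989  0.003]
 [ 0.989 -0.146 -0.003]
 [-0.002  0.003 -1.   ]] [-37.17   14.405  35.811 102.931  -9.021  65.427  -6.88 ]
```

View pics/w1.png

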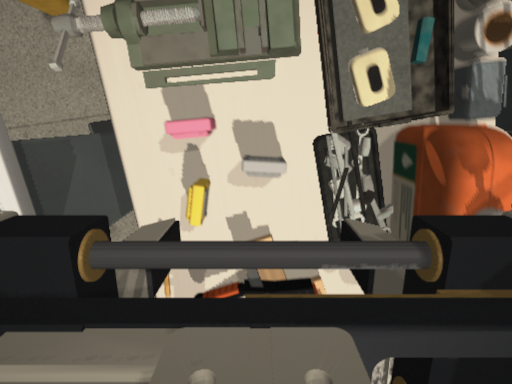

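The wrist view shows the grey lid at (264,166), with its plug facing the lower side (-y). The gripper crossbar hides the jig. I'll fit the lid's top from the depth.

Run:
```python
from h import *
np.set_printoptions(precision=1,suppress=True)
z=np.load("w1.npz");p,d,K,W=[z[k] for k in"pdKW"]
X=cloud(d,K,W)
for v in range(154,182,2): print(v,X[v,264,[1,2]],p[v,264], X[v,250,[1,2]],p[v,250])
m=np.zeros(d.shape,np.uint8); m[150:182,236:292]=1
for lo,hi in((44,56),(34,44),(15,60)):
    mm=(m>0)&(X[...,2]>lo)&(X[...,2]<hi); pts=X[mm]
    r=cv2.minAreaRect(pts[:,:2].astype(np.float32)); print(lo,len(pts),r,pts.mean(0))
save("w1z.png",cv2.resize(p[145:190,225:305],None,fx=8,fy=8,interpolation=cv2.INTER_CUBIC))
o=bot.get_obs();print(o["tool_pos"])
```

```text
154 [47. -0.] [157 145 128] [50.7  8.5] [150 139 122]
156 [47.2 24.4] [127 119 106] [50.6 31.3] [93 88 80]
158 [46.3 38.3] [88 84 79] [49.8 46. ] [96 93 87]
160 [44.9 47.2] [110 107  99] [47.6 49.1] [133 128 119]
162 [42.4 48.2] [174 167 155] [44.9 48.2] [190 182 170]
164 [39.8 47.3] [200 192 178] [42.2 47.1] [199 191 178]
166 [37.1 47.1] [200 192 179] [39.8 48. ] [200 192 178]
168 [34.7 48.1] [201 192 178] [37.  46.9] [201 192 178]
170 [31.8 46. ] [199 191 177] [34.2 45.3] [194 186 173]
172 [28.3 41.3] [176 169 157] [31.  42.1] [168 162 150]
174 [25.3 39.1] [161 155 144] [28.  40.1] [169 162 150]
176 [14.9 -1.1] [177 169 154] [18.   0.5] [189 178 159]
178 [12.  -0.6] [202 188 166] [14.8 -0.8] [206 190 167]
180 [ 8.8 -1.6] [206 191 167] [12. -0.] [206 191 168]
44 537 ((525.7022705078125, 39.03077697753906), (16.677501678466797, 57.13650894165039), 78.87492370605469) [525.2  39.3  47.4]
34 205 ((524.0299072265625, 35.96405792236328), (23.93302345275879, 53.73912048339844), 78.95874786376953) [524.1  33.   40.6]
15 815 ((525.0941162109375, 35.779014587402344), (23.963214874267578, 57.127803802490234), 79.09808349609375) [525.1  38.4  43.6]
[523.4  26.1 267.4]
```

View pics/w1z.png

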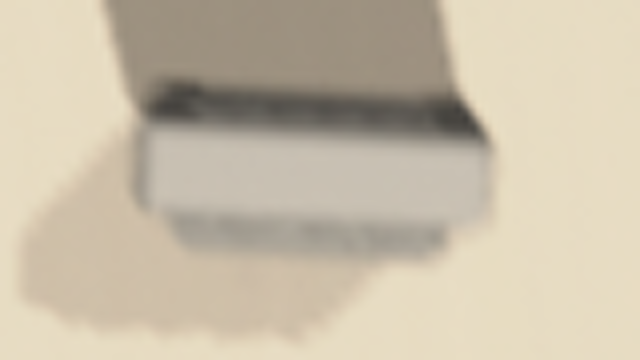

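Request:
send_rows --moves '[{"claw": 1, "dp": [0.004, -0.073, 0], "dr": [0, 0, 0.02]}, {"claw": 1, "dp": [0.004, -0.073, 0], "dr": [0, 0, 0.02]}, {"claw": 1, "dp": [0.004, -0.073, 0], "dr": [0, 0, 0.02]}, {"claw": 1, "dp": [0.004, -0.073, 0], "dr": [0, 0, 0.02]}, {"claw": 1, "dp": [0.004, -0.073, 0], "dr": [0, 0, 0.02]}, {"claw": 1, "dp": [0.004, -0.073, 0], "dr": [0, 0, 0.02]}, {"claw": 1, "dp": [0.004, -0.073, 0], "dr": [0, 0, 0.02]}, {"claw": 1, "dp": [0.004, -0.073, 0], "dr": [0, 0, 0.02]}, {"claw": 1, "dp": [0.004, -0.073, 0], "dr": [0, 0, 0.02]}, {"claw": 1, "dp": [0.004, -0.073, 0], "dr": [0, 0, 0.02]}, {"claw": 1}, {"claw": 1}, {"claw": 1}, {"claw": 1}]'

```text
validation failed for argument at $.mo...
```

Run:
```python
from h import *
np.set_printoptions(precision=3,suppress=True)
p,d,K,W=cap("wrist"); save("w2.png",cv2.resize(p[:230],None,fx=1.56,fy=1.56)); np.savez("w2.npz",p=p,d=d,K=K,W=W)
o=bot.get_obs();print(o["tool_pos"],o["tool_rot"],o["joint_positions"])
```

```text
[522.161  28.127 266.999] [[ 0.142  0.99   0.001]
 [ 0.99  -0.142 -0.002]
 [-0.002  0.002 -1.   ]] [-37.294  14.33   35.647 103.046  -8.972  65.417  -6.931]
```

View pics/w2.png

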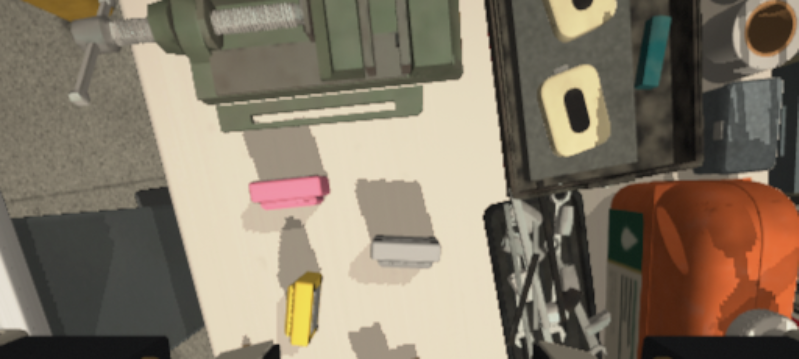

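The move was refused because every row needs all its fields. The picture is still useful as a static view of the lid, at about (405,250) in the crop.

Request:
send_rows --moves '[{"claw": 1, "dp": [0.004, -0.073, 0], "dr": [0, 0, 0.02]}, {"claw": 1, "dp": [0.004, -0.073, 0], "dr": [0, 0, 0.02]}, {"claw": 1, "dp": [0.004, -0.073, 0], "dr": [0, 0, 0.02]}, {"claw": 1, "dp": [0.004, -0.073, 0], "dr": [0, 0, 0.02]}, {"claw": 1, "dp": [0.004, -0.073, 0], "dr": [0, 0, 0.02]}, {"claw": 1, "dp": [0.004, -0.073, 0], "dr": [0, 0, 0.02]}, {"claw": 1, "dp": [0.004, -0.073, 0], "dr": [0, 0, 0.02]}, {"claw": 1, "dp": [0.004, -0.073, 0], "dr": [0, 0, 0.02]}, {"claw": 1, "dp": [0.004, -0.073, 0], "dr": [0, 0, 0.02]}, {"claw": 1, "dp": [0.004, -0.073, 0], "dr": [0, 0, 0.02]}, {"claw": 1, "dp": [0, 0, 0], "dr": [0, 0, 0]}, {"claw": 1, "dp": [0, 0, 0], "dr": [0, 0, 0]}, {"claw": 1, "dp": [0, 0, 0], "dr": [0, 0, 0]}, {"claw": 1, "dp": [0, 0, 0], "dr": [0, 0, 0]}]'

```text
t: 3.6
tool_pos: [536.9, -257.6, 266.6]
tool_rot: [[-0.181, 0.983, -0.0], [0.983, 0.181, 0.001], [0.001, 0.0, -1.0]]
wrist_force: [-0.0, 0.7, 0.2]
grip_width: 91.7
grasp_force: 0.0
```

Run:
```python
from h import *
np.set_printoptions(precision=3,suppress=True)
z=np.load("w2.npz");X=cloud(z["d"],z["K"],z["W"])
m=np.zeros(X.shape[:2],np.uint8); m[145:182,230:292]=1
pts=X[(m>0)&(X[...,2]>44.5)&(X[...,2]<56)]; print(cv2.minAreaRect(pts[:,:2].astype(np.float32)),pts.mean(0))
p,d,K,W=cap("wrist"); save("w3.png",cv2.resize(p[:230],None,fx=1.56,fy=1.56)); np.savez("w3.npz",p=p,d=d,K=K,W=W)
o=bot.get_obs();print(o["tool_pos"],o["tool_rot"],o["joint_positions"])
```

```text
((525.48876953125, 38.84774398803711), (16.163042068481445, 56.11555862426758), 78.58927154541016) [525.451  39.284  47.421]
[ 536.887 -257.776  266.688] [[-0.181  0.984  0.   ]
 [ 0.984  0.181  0.001]
 [ 0.001  0.    -1.   ]] [ -5.048  22.551  36.543  93.221 -14.198  68.95   44.953]
```

View pics/w3.png

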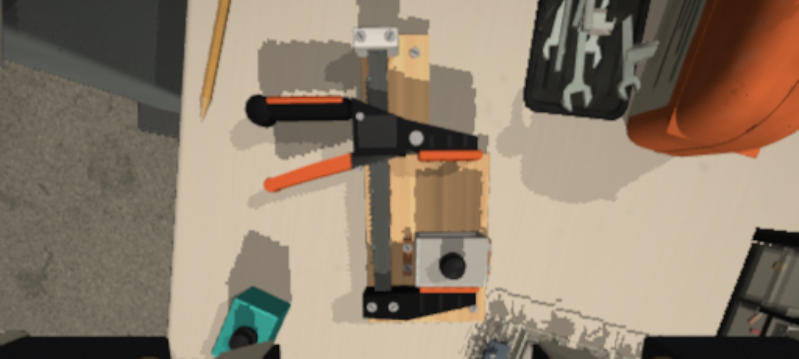

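The aligned view of the jig, in crop pixels, shows:
- box at (450,260)
- jaw pad at (450,155)
- handle at (310,105)
- trigger at (310,172)
- bar from (377,50) to (382,290)

Next I'll get metric positions.

Run:
```python
from h import *
np.set_printoptions(precision=1,suppress=True)
z=np.load("w3.npz");p,d,K,W=[z[k] for k in"pdKW"]; X=cloud(d,K,W); f=1/1.56
def reg(name,u0,v0,u1,v1,lo,hi,mask=None):
    m=np.zeros(d.shape,bool); m[int(v0*f):int(v1*f),int(u0*f):int(u1*f)]=1
    m&=(X[...,2]>lo)&(X[...,2]<hi)
    if mask is not None: m&=mask
    n,l,s,c=cv2.connectedComponentsWithStats(m.astype(np.uint8)); m=l==1+np.argmax(s[1:,4])
    P=X[m]; r=cv2.minAreaRect(P[:,:2].astype(np.float32)); print(name,len(P),r,P.mean(0)); return P
hsv=cv2.cvtColor(p,cv2.COLOR_RGB2HSV); org=(hsv[...,0]<14)&(hsv[...,1]>150)&(hsv[...,2]>90); dark=hsv[...,2]<75
reg("box",400,215,500,300,59,69)
reg("bar",360,165,395,285,18,45)
reg("barTop",360,40,395,110,18,60)
reg("padorange",415,145,485,165,20,80,org)
reg("fixpad",415,280,485,298,20,80,org)
reg("trig",255,145,355,200,20,80,org)
reg("handle_all",240,85,350,130,30,60)
reg("handle_org",260,90,345,108,20,80,org)
for u in (290,320,340): 
  print(u); [print(int(v*f),X[int(v*f),int(u*f)],p[int(v*f),int(u*f)]) for v in range(90,200,3)] if u==320 else 0
print(X[int(262*f),int(465*f)],X[int(105*f),int(415*f)])
```

```text
box 1283 ((571.3027954101562, -243.9508514404297), (57.469932556152344, 40.444374084472656), 10.637173652648926) [ 570.3 -242.5   62.7]
bar 940 ((506.4731750488281, -229.37461853027344), (23.086652755737305, 100.2103500366211), 12.45255184173584) [ 508.7 -225.7   35.8]
barTop 713 ((487.58050537109375, -116.56298065185547), (28.253320693969727, 49.28090286254883), 10.824512481689453) [ 486.9 -112.9   37.5]
padorange 275 ((554.540771484375, -163.5855255126953), (48.752410888671875, 6.682831764221191), 10.318462371826172) [ 554.3 -163.7   46.9]
fixpad 148 ((575.7591552734375, -269.61151123046875), (48.3958740234375, 4.751524925231934), 10.350038528442383) [ 575.4 -269.6   49.7]
trig 513 ((445.8616027832031, -197.2698516845703), (73.9250717163086, 10.316288948059082), 26.350797653198242) [ 446.9 -197.1   41.9]
handle_all 1097 ((430.9062194824219, -150.5963134765625), (81.27855682373047, 21.766191482543945), 12.142212867736816) [ 430.7 -150.8   43.3]
handle_org 212 ((436.4290466308594, -144.21978759765625), (58.804195404052734, 4.810657978057861), 10.6939697265625) [ 435.3 -144.3   44.9]

[... 830 characters left out ...]
[ 445.6 -179.2   -0.6] [199 185 162]
99 [ 445.6 -180.4   -1.7] [201 185 163]
101 [ 446.3 -183.1    0.1] [210 193 171]
103 [ 454.9 -186.5   44.4] [209 146 120]
105 [ 455.  -188.9   43.4] [222  95  50]
107 [ 455.3 -191.2   43.6] [222  95  50]
109 [ 455.6 -193.6   43.3] [222  96  50]
111 [ 455.9 -196.    42.9] [222  95  50]
113 [ 452.4 -198.7   22.2] [178  95  62]
115 [ 448.7 -201.6   -0.4] [184 169 148]
117 [ 448.9 -204.3   -1.6] [183 170 149]
119 [ 449.2 -207.    -1.8] [183 169 149]
121 [ 449.9 -209.7    0.3] [192 178 157]
123 [ 450.3 -212.4    0.1] [211 195 171]
124 [ 450.4 -213.8   -0.1] [210 195 171]
126 [ 450.7 -216.5   -0.6] [210 195 171]
340
[ 582.1 -241.6   62. ] [ 521.2 -127.4   14.6]
```

Request:
send_rows --moves '[{"claw": 1, "dp": [-0.0036, 0.0927, 0], "dr": [0, 0, -0.03]}, {"claw": 1, "dp": [-0.0036, 0.0927, 0], "dr": [0, 0, -0.03]}, {"claw": 1, "dp": [-0.0036, 0.0927, 0], "dr": [0, 0, -0.03]}, {"claw": 1, "dp": [-0.0036, 0.0927, 0], "dr": [0, 0, -0.03]}, {"claw": 1, "dp": [-0.0036, 0.0927, -0.05], "dr": [0, 0, -0.03]}, {"claw": 1, "dp": [-0.0036, 0.0927, -0.05], "dr": [0, 0, -0.03]}, {"claw": 1, "dp": [-0.0036, 0.0927, -0.05], "dr": [0, 0, -0.03]}, {"claw": 1, "dp": [-0.0036, 0.0927, -0.05], "dr": [0, 0, -0.03]}, {"claw": 1, "dp": [0, 0, -0.09], "dr": [0, 0, 0]}, {"claw": 1, "dp": [0, 0, -0.09], "dr": [0, 0, 0]}, {"claw": 0.8, "dp": [0, 0, -0.087], "dr": [0, 0, 0]}, {"claw": 0.8, "dp": [0, 0, 0], "dr": [0, 0, 0]}, {"claw": 0.8, "dp": [0, 0, 0], "dr": [0, 0, 0]}, {"claw": 0.8, "dp": [0, 0, 0], "dr": [0, 0, 0]}]'

```text
t: 5.05
tool_pos: [526.3, 37.6, 81.7]
tool_rot: [[0.196, 0.981, 0.003], [0.981, -0.196, 0.001], [0.001, 0.002, -1.0]]
wrist_force: [0.3, 0.4, 0.0]
grip_width: 82.6
grasp_force: 0.0
```

Request:
send_rows --grip_force 15 --moves '[{"claw": 0.8, "dp": [-0.002, 0.003, -0.05], "dr": [0, 0, 0]}, {"claw": 0.8, "dp": [0, 0, -0.05], "dr": [0, 0, 0]}, {"claw": 0.8, "dp": [0, 0, -0.044], "dr": [0, 0, 0]}, {"claw": 0.8, "dp": [0, 0, 0], "dr": [0, 0, 0]}, {"claw": 0.8, "dp": [0, 0, 0], "dr": [0, 0, 0]}, {"claw": 0.1, "dp": [0, 0, 0], "dr": [0, 0, 0]}, {"claw": 0.1, "dp": [0, 0, 0], "dr": [0, 0, 0]}, {"claw": 0.1, "dp": [0, 0, 0], "dr": [0, 0, 0]}, {"claw": 0.1, "dp": [0, 0, 0], "dr": [0, 0, 0]}, {"claw": 0.1, "dp": [0, 0, 0], "dr": [0, 0, 0]}, {"claw": 0.1, "dp": [0, 0, 0], "dr": [0, 0, 0]}]'

```text
t: 6.15
tool_pos: [524.7, 38.8, 22.9]
tool_rot: [[0.196, 0.981, 0.001], [0.981, -0.196, 0.0], [0.001, 0.001, -1.0]]
wrist_force: [-1.1, 0.4, 6.2]
grip_width: 57.9
grasp_force: 15.0
```

Request:
send_rows --moves '[{"claw": 0.1, "dp": [0, 0, 0.05], "dr": [0, 0, 0]}, {"claw": 0.1, "dp": [0, 0, 0.08], "dr": [0, 0, 0]}, {"claw": 0.1, "dp": [0, 0, 0.08], "dr": [0, 0, 0]}, {"claw": 0.1, "dp": [0.0121, -0.0752, 0.08], "dr": [0, 0, 0.0304]}, {"claw": 0.1, "dp": [0.0121, -0.0752, 0], "dr": [0, 0, 0.0304]}, {"claw": 0.1, "dp": [0.0121, -0.0752, 0], "dr": [0, 0, 0.0304]}, {"claw": 0.1, "dp": [0.0121, -0.0752, 0], "dr": [0, 0, 0.0304]}, {"claw": 0.1, "dp": [0.0121, -0.0752, 0], "dr": [0, 0, 0.0304]}, {"claw": 0.1, "dp": [0.0121, -0.0752, 0], "dr": [0, 0, 0.0304]}, {"claw": 0.1, "dp": [0.0121, -0.0752, 0], "dr": [0, 0, 0.0304]}, {"claw": 0.1, "dp": [0.0121, -0.0752, 0], "dr": [0, 0, 0.0304]}, {"claw": 0.1, "dp": [0, 0, 0], "dr": [0, 0, 0]}, {"claw": 0.1, "dp": [0, 0, 0], "dr": [0, 0, 0]}, {"claw": 0.1, "dp": [0, 0, 0], "dr": [0, 0, 0]}]'

```text
t: 7.55
tool_pos: [562.7, -200.7, 137.9]
tool_rot: [[-0.184, 0.983, -0.001], [0.983, 0.184, 0.001], [0.001, -0.001, -1.0]]
wrist_force: [0.2, -0.2, -1.8]
grip_width: 58.2
grasp_force: 15.0
```

Run:
```python
from h import *
np.set_printoptions(precision=3,suppress=True)
o=bot.get_obs();print(o["tool_pos"],o["tool_rot"],o["joint_positions"],o["wrist_force"],o["grip_width"])
```

```text
[ 562.728 -200.744  137.937] [[-0.184  0.983 -0.001]
 [ 0.983  0.184  0.001]
 [ 0.001 -0.001 -1.   ]] [ -5.195  29.042  28.539 101.817 -16.825  53.454  41.084] [ 0.168 -0.154 -1.77 ] 58.20569346847648
```

Request:
send_rows --moves '[{"claw": 0.1, "dp": [0.0015, -0.0025, -0.06], "dr": [0, 0, 0]}, {"claw": 0.1, "dp": [0, 0, -0.06], "dr": [0, 0, 0]}, {"claw": 0.1, "dp": [0, 0, -0.06], "dr": [0, 0, 0]}, {"claw": 0.1, "dp": [0, 0, -0.04], "dr": [0, 0, 0]}, {"claw": 0.1, "dp": [0, 0, -0.015], "dr": [0, 0, 0]}, {"claw": 0.1, "dp": [0, 0, -0.01], "dr": [0, 0, 0]}, {"claw": 0.1, "dp": [0, 0, 0], "dr": [0, 0, 0]}, {"claw": 0.1, "dp": [0, 0, 0], "dr": [0, 0, 0]}]'

```text
t: 8.35
tool_pos: [564.1, -202.9, 41.1]
tool_rot: [[-0.184, 0.983, 0.001], [0.983, 0.184, -0.0], [-0.0, 0.001, -1.0]]
wrist_force: [-0.1, 0.2, -2.2]
grip_width: 57.9
grasp_force: 15.0
```

Run:
```python
from h import *
p,d,K,W=cap("scene"); save("s4.png",cv2.resize(p[170:230,215:325],None,fx=7,fy=7,interpolation=cv2.INTER_CUBIC))
```

```text
(no output)
```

View pics/s4.png

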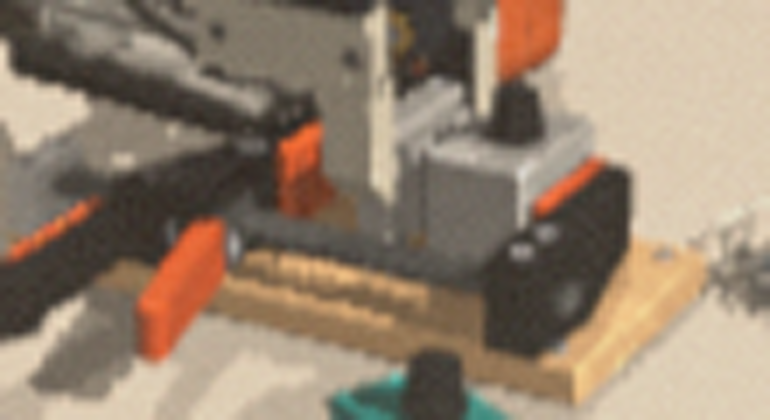

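The picture shows the lid held just in front of the mouth, at crop (415,130), and it's aligned with the box. Next I push it in gently.

Request:
send_rows --moves '[{"claw": 0.1, "dp": [-0.001, 0, -0.005], "dr": [0, 0, 0]}, {"claw": 0.1, "dp": [0, 0, 0], "dr": [0, 0, 0]}, {"claw": 0.1, "dp": [0.0012, -0.006, 0], "dr": [0, 0, 0]}, {"claw": 0.1, "dp": [0.0012, -0.006, 0], "dr": [0, 0, 0]}, {"claw": 0.1, "dp": [0.0012, -0.006, 0], "dr": [0, 0, 0]}, {"claw": 0.1, "dp": [0.0012, -0.006, 0], "dr": [0, 0, 0]}, {"claw": 0.1, "dp": [0, 0, 0], "dr": [0, 0, 0]}, {"claw": 0.1, "dp": [0, 0, 0], "dr": [0, 0, 0]}]'

```text
t: 9.2
tool_pos: [565.1, -212.7, 38.3]
tool_rot: [[-0.184, 0.983, -0.0], [0.983, 0.184, 0.0], [0.0, 0.0, -1.0]]
wrist_force: [0.1, 0.1, -2.3]
grip_width: 58.0
grasp_force: 15.0
```

Request:
send_rows --moves '[{"claw": 0.1, "dp": [0.0007, -0.004, 0], "dr": [0, 0, 0]}, {"claw": 0.1, "dp": [0.0006, -0.003, 0], "dr": [0, 0, 0]}, {"claw": 0.1, "dp": [0.0004, -0.002, 0], "dr": [0, 0, 0]}, {"claw": 0.1, "dp": [0, 0, 0], "dr": [0, 0, 0]}, {"claw": 0.1, "dp": [0, 0, 0], "dr": [0, 0, 0]}]'

```text
t: 9.7
tool_pos: [565.8, -216.1, 38.3]
tool_rot: [[-0.184, 0.983, 0.0], [0.983, 0.184, 0.0], [0.0, 0.0, -1.0]]
wrist_force: [-0.2, -0.1, -2.2]
grip_width: 58.2
grasp_force: 15.0
```

Request:
send_rows --moves '[{"claw": 0.1, "dp": [0.0005, -0.0025, 0], "dr": [0, 0, 0]}, {"claw": 0.1, "dp": [0, 0, 0], "dr": [0, 0, 0]}, {"claw": 0.1, "dp": [0.0005, -0.0025, 0], "dr": [0, 0, 0]}, {"claw": 0.1, "dp": [0, 0, 0], "dr": [0, 0, 0]}, {"claw": 0.1, "dp": [0, 0, 0], "dr": [0, 0, 0]}]'

```text
t: 10.2
tool_pos: [566.1, -216.7, 38.2]
tool_rot: [[-0.185, 0.983, -0.001], [0.983, 0.185, 0.002], [0.002, -0.0, -1.0]]
wrist_force: [-1.1, 4.5, 1.0]
grip_width: 58.2
grasp_force: 17.8
```

Request:
send_rows --moves '[{"claw": 0.1, "dp": [0, 0, -0.002], "dr": [0, 0, 0]}, {"claw": 0.1, "dp": [0, 0, 0], "dr": [0, 0, 0]}, {"claw": 0.45, "dp": [0, 0, 0], "dr": [0, 0, 0]}, {"claw": 0.45, "dp": [0, 0, 0], "dr": [0, 0, 0]}, {"claw": 0.45, "dp": [0, 0, 0], "dr": [0, 0, 0]}, {"claw": 0.45, "dp": [0, 0, 0], "dr": [0, 0, 0]}, {"claw": 0.45, "dp": [0, 0, 0.01], "dr": [0, 0, 0]}, {"claw": 0.45, "dp": [0, 0, 0.05], "dr": [0, 0, 0]}, {"claw": 0.45, "dp": [0, 0, 0.1], "dr": [0, 0, 0]}, {"claw": 0.45, "dp": [0, 0, 0.1], "dr": [0, 0, 0]}, {"claw": 0.45, "dp": [0, 0, 0.1], "dr": [0, 0, 0]}, {"claw": 0.45, "dp": [-0.02, -0.09, 0.1], "dr": [0, 0, 0]}, {"claw": 0.45, "dp": [-0.03, -0.05, 0.1], "dr": [0, 0, 0]}, {"claw": 0.45, "dp": [0, 0, 0], "dr": [0, 0, 0]}, {"claw": 0.45, "dp": [0, 0, 0], "dr": [0, 0, 0]}, {"claw": 0.45, "dp": [0, 0, 0], "dr": [0, 0, 0]}]'

```text
t: 11.8
tool_pos: [546.7, -270.1, 257.3]
tool_rot: [[-0.185, 0.983, -0.001], [0.983, 0.185, 0.001], [0.001, -0.001, -1.0]]
wrist_force: [0.7, -0.1, 0.3]
grip_width: 66.6
grasp_force: 0.0
```

Run:
```python
from h import *
np.set_printoptions(precision=3,suppress=True)
o=bot.get_obs();print(o["tool_pos"],o["joint_positions"])
p,d,K,W=cap("wrist"); save("w5.png",cv2.resize(p[:250,100:400],None,fx=2.4,fy=2.4)); np.savez("w5.npz",p=p,d=d,K=K,W=W)
```

```text
[ 546.723 -270.108  257.349] [ -0.601  23.822  31.833  91.652 -13.276  68.415  44.621]
```

View pics/w5.png

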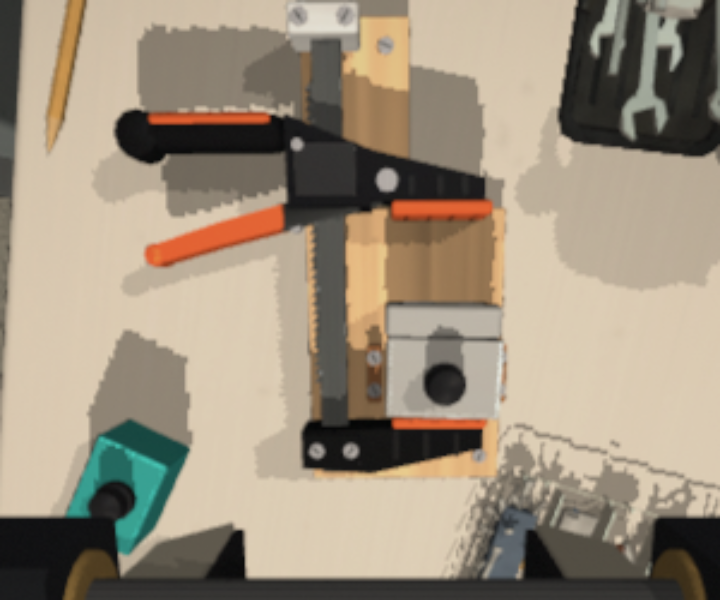

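The lid stands flush on the box, its seam at (443,340), and the fingers are clear. The head hasn't moved. Now I go to the squeeze point.

Request:
send_rows --moves '[{"claw": 1, "dp": [-0.0213, 0.0205, 0], "dr": [0, 0, -0.0833]}, {"claw": 1, "dp": [-0.0213, 0.0205, 0], "dr": [0, 0, -0.0833]}, {"claw": 1, "dp": [-0.0213, 0.0205, 0], "dr": [0, 0, -0.0833]}, {"claw": 1, "dp": [-0.0213, 0.0205, 0], "dr": [0, 0, -0.0833]}, {"claw": 1, "dp": [-0.0213, 0.0205, 0], "dr": [0, 0, -0.0833]}, {"claw": 1, "dp": [-0.0213, 0.0205, 0], "dr": [0, 0, -0.0833]}, {"claw": 1, "dp": [-0.0213, 0.0205, 0], "dr": [0, 0, -0.0833]}, {"claw": 1, "dp": [-0.0213, 0.0205, 0], "dr": [0, 0, -0.0833]}, {"claw": 1, "dp": [-0.0213, 0.0205, 0], "dr": [0, 0, -0.0833]}, {"claw": 1, "dp": [-0.0213, 0.0205, 0], "dr": [0, 0, -0.0833]}, {"claw": 1, "dp": [-0.0213, 0.0205, 0], "dr": [0, 0, -0.0833]}, {"claw": 1, "dp": [-0.0213, 0.0205, 0], "dr": [0, 0, -0.0833]}, {"claw": 1, "dp": [0, 0, -0.09], "dr": [0, 0, 0]}, {"claw": 1, "dp": [0, 0, -0.09], "dr": [0, 0, 0]}, {"claw": 1, "dp": [0, 0, -0.09], "dr": [0, 0, 0]}, {"claw": 1, "dp": [0, 0, -0.09], "dr": [0, 0, 0]}, {"claw": 1, "dp": [0, 0, 0], "dr": [0, 0, 0]}, {"claw": 1, "dp": [0, 0, 0], "dr": [0, 0, 0]}, {"claw": 1, "dp": [0, 0, 0], "dr": [0, 0, 0]}]'

```text
t: 13.75
tool_pos: [445.4, -173.1, 115.6]
tool_rot: [[0.983, 0.185, 0.002], [0.185, -0.983, -0.001], [0.001, 0.001, -1.0]]
wrist_force: [-0.1, 0.6, 1.4]
grip_width: 91.3
grasp_force: 0.0
```

Run:
```python
from h import *
np.set_printoptions(precision=2,suppress=True)
z=np.load("w5.npz");p,d,K,W=[z[k] for k in"pdKW"]; X=cloud(d,K,W); f=1/2.4
hsv=cv2.cvtColor(p,cv2.COLOR_RGB2HSV); org=(hsv[...,0]<14)&(hsv[...,1]>150)&(hsv[...,2]>90)
def reg(name,u0,v0,u1,v1,lo,hi,c=None):
    m=np.zeros(d.shape,bool); m[int(v0*f):int(v1*f),100+int(u0*f):100+int(u1*f)]=1; m&=(X[...,2]>lo)&(X[...,2]<hi)
    if c is not None: m&=c
    n,l,s,_=cv2.connectedComponentsWithStats(m.astype(np.uint8)); P=X[l==1+np.argmax(s[1:,4])]
    print(name,len(P),cv2.minAreaRect(P[:,:2].astype(np.float32)))
reg("box+lid",370,290,520,425,58,68)
reg("hand",140,105,280,130,25,60,org); reg("trig",140,195,290,270,25,60,org); reg("pad",380,195,500,220,25,60,org)
o=bot.get_obs();print(o["tool_pos"],o["tool_rot"],o["joint_positions"])
```

```text
box+lid 2025 ((569.9896240234375, -235.82870483398438), (58.424644470214844, 56.21635055541992), 10.583879470825195)
hand 252 ((436.43212890625, -144.22984313964844), (59.26387023925781, 4.882021903991699), 10.506400108337402)
trig 579 ((445.9503173828125, -197.22837829589844), (73.8091812133789, 10.427774429321289), 26.353979110717773)
pad 326 ((554.86767578125, -163.49160766601562), (48.23619079589844, 6.722018241882324), 10.456686973571777)
[ 445.44 -173.14  115.62] [[ 0.98  0.18  0.  ]
 [ 0.18 -0.98 -0.  ]
 [ 0.    0.   -1.  ]] [-20.49  24.    47.09 120.51 -24.79  45.29 -37.37]
```

Request:
send_rows --grip_force 20 --moves '[{"claw": 1, "dp": [-0.003, 0.0035, -0.08], "dr": [0, 0, 0]}, {"claw": 1, "dp": [0, 0, -0.08], "dr": [0, 0, 0]}, {"claw": 1, "dp": [0, 0, -0.06], "dr": [0, 0, 0]}, {"claw": 1, "dp": [0, 0, -0.034], "dr": [0, 0, 0]}, {"claw": 1, "dp": [0, 0, 0], "dr": [0, 0, 0]}, {"claw": 1, "dp": [0, 0, 0], "dr": [0, 0, 0]}, {"claw": 1, "dp": [0, 0, 0], "dr": [0, 0, 0]}]'

```text
t: 14.45
tool_pos: [444.6, -171.7, 14.1]
tool_rot: [[0.983, 0.185, 0.003], [0.185, -0.983, -0.0], [0.002, 0.001, -1.0]]
wrist_force: [-0.4, 0.1, -0.5]
grip_width: 92.0
grasp_force: 0.0
```

Request:
send_rows --grip_force 20 --moves '[{"claw": 0.4, "dp": [0, 0, 0], "dr": [0, 0, 0]}, {"claw": 0.4, "dp": [0, 0, 0], "dr": [0, 0, 0]}, {"claw": 0.4, "dp": [0, 0, 0], "dr": [0, 0, 0]}, {"claw": 0.2, "dp": [0, 0, 0], "dr": [0, 0, 0]}, {"claw": 0, "dp": [0, 0, 0], "dr": [0, 0, 0]}, {"claw": -0.2, "dp": [0, 0, 0], "dr": [0, 0, 0]}, {"claw": -0.33, "dp": [0, 0, 0], "dr": [0, 0, 0]}, {"claw": -0.33, "dp": [0, 0, 0], "dr": [0, 0, 0]}, {"claw": -0.33, "dp": [0, 0, 0], "dr": [0, 0, 0]}, {"claw": -0.33, "dp": [0, 0, 0], "dr": [0, 0, 0]}]'

```text
t: 15.45
tool_pos: [443.1, -169.9, 12.7]
tool_rot: [[0.983, 0.185, -0.001], [0.185, -0.983, 0.003], [-0.0, -0.003, -1.0]]
wrist_force: [-0.6, 4.9, 6.5]
grip_width: 31.0
grasp_force: 13.3
```

Request:
send_rows --moves '[{"claw": 0.3, "dp": [0, 0, 0], "dr": [0, 0, 0]}, {"claw": 0.6, "dp": [0, 0, 0], "dr": [0, 0, 0]}, {"claw": 0.9, "dp": [0, 0, 0], "dr": [0, 0, 0]}, {"claw": 0.95, "dp": [0.003, -0.017, 0], "dr": [0, 0, 0]}, {"claw": 0.95, "dp": [0.003, -0.017, 0], "dr": [0, 0, 0]}, {"claw": 0.95, "dp": [0, 0, 0], "dr": [0, 0, 0]}, {"claw": 0.95, "dp": [0, 0, 0], "dr": [0, 0, 0]}, {"claw": 0.95, "dp": [0, 0, 0], "dr": [0, 0, 0]}]'

```text
t: 16.25
tool_pos: [445.5, -184.8, 12.6]
tool_rot: [[0.983, 0.184, -0.0], [0.184, -0.983, 0.0], [-0.0, -0.0, -1.0]]
wrist_force: [-0.2, 0.2, 0.2]
grip_width: 87.5
grasp_force: 0.0
```

```bash
cat > pad.py <<'E'
from h import *
np.set_printoptions(precision=2,suppress=True)
o=bot.get_obs();print(o["tool_pos"],o["wrist_force"],o["grip_width"],o["joint_positions"])
yj=np.array([-.1805,.9836]); xj=np.array([.9836,.1805]); O=np.array([506.2,-205.1])
for n in("wrist","top"):
    p,d,K,W=cap(n); X=cloud(d,K,W); hsv=cv2.cvtColor(p,cv2.COLOR_RGB2HSV)
    J=np.stack([(X[...,:2]-O)@xj,(X[...,:2]-O)@yj],-1)
    org=(hsv[...,0]<14)&(hsv[...,1]>140)&(hsv[...,2]>70)&(X[...,2]>25)&(X[...,2]<60)
    for nm,a,b in(("pad",30,85),("trig",-95,-22)):
        q=J[org&(J[...,0]>a)&(J[...,0]<b)&(J[...,1]>-35)&(J[...,1]<90)]
        if len(q)>10: print(n,nm,len(q),q.mean(0),np.percentile(q,[3,97],axis=0).ravel())
E
python3 pad.py
```

```text
[ 445.54 -184.85   12.58] [-0.18  0.21  0.18] 87.53502739858213 [ -9.77  33.74  35.87 123.92 -36.54  33.15 -26.29]
wrist pad 1201 [40.58 18.35] [31.09 15.07 50.87 21.41]
wrist trig 2387 [-45.39  23.38] [-72.07  -1.12 -24.04  60.96]
top trig 13 [-88.94  -5.79] [-92.7   -9.12 -85.07  -2.01]
```

Request:
send_rows --grip_force 20 --moves '[{"claw": 0.4, "dp": [0, 0, 0], "dr": [0, 0, 0]}, {"claw": 0.4, "dp": [0, 0, 0], "dr": [0, 0, 0]}, {"claw": 0.2, "dp": [0, 0, 0], "dr": [0, 0, 0]}, {"claw": 0, "dp": [0, 0, 0], "dr": [0, 0, 0]}, {"claw": -0.2, "dp": [0, 0, 0], "dr": [0, 0, 0]}, {"claw": -0.33, "dp": [0, 0, 0], "dr": [0, 0, 0]}, {"claw": -0.33, "dp": [0, 0, 0], "dr": [0, 0, 0]}, {"claw": -0.33, "dp": [0, 0, 0], "dr": [0, 0, 0]}]'

```text
t: 17.15
tool_pos: [445.4, -183.0, 12.7]
tool_rot: [[0.983, 0.185, -0.001], [0.185, -0.983, 0.003], [-0.0, -0.003, -1.0]]
wrist_force: [-0.7, 6.1, 4.7]
grip_width: 32.1
grasp_force: 12.1
```

Request:
send_rows --moves '[{"claw": 0.3, "dp": [0, 0, 0], "dr": [0, 0, 0]}, {"claw": 0.6, "dp": [0, 0, 0], "dr": [0, 0, 0]}, {"claw": 0.9, "dp": [0, 0, 0], "dr": [0, 0, 0]}, {"claw": 0.95, "dp": [0.003, -0.017, 0], "dr": [0, 0, 0]}, {"claw": 0.95, "dp": [0.003, -0.017, 0], "dr": [0, 0, 0]}, {"claw": 0.95, "dp": [0, 0, 0], "dr": [0, 0, 0]}, {"claw": 0.95, "dp": [0, 0, 0], "dr": [0, 0, 0]}, {"claw": 0.95, "dp": [0, 0, 0], "dr": [0, 0, 0]}]'

```text
t: 17.95
tool_pos: [447.9, -198.5, 12.6]
tool_rot: [[0.983, 0.184, -0.0], [0.184, -0.983, 0.0], [-0.0, -0.0, -1.0]]
wrist_force: [-0.4, 0.2, -0.2]
grip_width: 88.4
grasp_force: 0.0
```

```bash
python3 pad.py
```

```text
[ 447.94 -198.45   12.58] [-0.41  0.2  -0.15] 88.42394822024782 [ -8.17  34.2   35.82 122.89 -36.34  33.75 -25.24]
wrist pad 1181 [40.65  5.65] [31.25  2.41 50.72  8.69]
wrist trig 2389 [-45.37  10.64] [-72.29 -13.94 -23.91  48.35]
top trig 14 [-88.67 -18.16] [-92.46 -21.67 -85.02 -14.12]
```

Request:
send_rows --grip_force 17 --moves '[{"claw": 0.4, "dp": [0, 0, 0], "dr": [0, 0, 0]}, {"claw": 0.4, "dp": [0, 0, 0], "dr": [0, 0, 0]}, {"claw": 0.2, "dp": [0, 0, 0], "dr": [0, 0, 0]}, {"claw": 0.1, "dp": [0, 0, 0], "dr": [0, 0, 0]}, {"claw": 0, "dp": [0, 0, 0], "dr": [0, 0, 0]}, {"claw": -0.1, "dp": [0, 0, 0], "dr": [0, 0, 0]}, {"claw": -0.2, "dp": [0, 0, 0], "dr": [0, 0, 0]}, {"claw": -0.3, "dp": [0, 0, 0], "dr": [0, 0, 0]}, {"claw": -0.3, "dp": [0, 0, 0], "dr": [0, 0, 0]}, {"claw": -0.3, "dp": [0, 0, 0], "dr": [0, 0, 0]}]'

```text
t: 19.05
tool_pos: [447.8, -196.4, 12.6]
tool_rot: [[0.983, 0.185, -0.001], [0.185, -0.983, 0.003], [-0.0, -0.004, -1.0]]
wrist_force: [-1.3, 7.1, 5.6]
grip_width: 31.9
grasp_force: 12.5
```

Request:
send_rows --moves '[{"claw": 0.3, "dp": [0, 0, 0], "dr": [0, 0, 0]}, {"claw": 0.6, "dp": [0, 0, 0], "dr": [0, 0, 0]}, {"claw": 0.9, "dp": [0, 0, 0], "dr": [0, 0, 0]}, {"claw": 0.95, "dp": [0.003, -0.016, 0], "dr": [0, 0, 0]}, {"claw": 0.95, "dp": [0.003, -0.016, 0], "dr": [0, 0, 0]}, {"claw": 0.95, "dp": [0, 0, 0], "dr": [0, 0, 0]}, {"claw": 0.95, "dp": [0, 0, 0], "dr": [0, 0, 0]}, {"claw": 0.95, "dp": [0, 0, 0], "dr": [0, 0, 0]}]'

```text
t: 19.85
tool_pos: [450.4, -211.2, 12.6]
tool_rot: [[0.983, 0.184, -0.0], [0.184, -0.983, 0.0], [-0.0, -0.0, -1.0]]
wrist_force: [0.5, 0.2, 0.7]
grip_width: 88.4
grasp_force: 0.0
```

```bash
python3 pad.py
```

```text
[ 450.35 -211.24   12.59] [0.53 0.21 0.7 ] 88.36727418300444 [ -6.69  34.66  35.79 121.86 -36.14  34.34 -24.3 ]
wrist pad 1205 [40.67 -8.08] [ 31.41 -11.45  50.81  -4.9 ]
wrist trig 2405 [-45.22  -2.97] [-72.09 -27.75 -23.82  34.63]
```

Request:
send_rows --grip_force 14 --moves '[{"claw": 0.4, "dp": [0, 0, 0], "dr": [0, 0, 0]}, {"claw": 0.4, "dp": [0, 0, 0], "dr": [0, 0, 0]}, {"claw": 0.3, "dp": [0, 0, 0], "dr": [0, 0, 0]}, {"claw": 0.25, "dp": [0, 0, 0], "dr": [0, 0, 0]}, {"claw": 0.2, "dp": [0, 0, 0], "dr": [0, 0, 0]}, {"claw": 0.15, "dp": [0, 0, 0], "dr": [0, 0, 0]}, {"claw": 0.1, "dp": [0, 0, 0], "dr": [0, 0, 0]}, {"claw": 0.1, "dp": [0, 0, 0], "dr": [0, 0, 0]}]'

```text
t: 20.75
tool_pos: [450.1, -209.3, 12.6]
tool_rot: [[0.983, 0.186, -0.001], [0.186, -0.983, 0.003], [-0.001, -0.004, -1.0]]
wrist_force: [-2.1, 5.8, 5.0]
grip_width: 50.7
grasp_force: 9.5
```

Request:
send_rows --grip_force 14 --moves '[{"claw": 0.05, "dp": [0, 0, 0], "dr": [0, 0, 0]}, {"claw": 0, "dp": [0, 0, 0], "dr": [0, 0, 0]}, {"claw": -0.05, "dp": [0, 0, 0], "dr": [0, 0, 0]}, {"claw": -0.1, "dp": [0, 0, 0], "dr": [0, 0, 0]}, {"claw": -0.1, "dp": [0, 0, 0], "dr": [0, 0, 0]}, {"claw": -0.1, "dp": [0, 0, 0], "dr": [0, 0, 0]}]'

```text
t: 21.35
tool_pos: [450.0, -208.9, 12.5]
tool_rot: [[0.983, 0.186, -0.002], [0.186, -0.983, 0.004], [-0.001, -0.004, -1.0]]
wrist_force: [-1.6, 7.9, 7.1]
grip_width: 49.8
grasp_force: 13.6
```

Request:
send_rows --grip_force 14 --moves '[{"claw": -0.1, "dp": [-0.0005, 0.003, 0], "dr": [0, 0, 0]}, {"claw": -0.1, "dp": [0, 0, 0], "dr": [0, 0, 0]}, {"claw": -0.1, "dp": [-0.0005, 0.002, 0], "dr": [0, 0, 0]}, {"claw": -0.1, "dp": [0, 0, 0], "dr": [0, 0, 0]}, {"claw": -0.1, "dp": [0, 0, 0], "dr": [0, 0, 0]}]'

```text
t: 21.85
tool_pos: [450.0, -208.7, 12.6]
tool_rot: [[0.983, 0.185, -0.001], [0.185, -0.983, 0.001], [-0.0, -0.001, -1.0]]
wrist_force: [-1.0, 5.6, 4.5]
grip_width: 49.3
grasp_force: 13.6
```

Request:
send_rows --grip_force 17 --moves '[{"claw": -0.15, "dp": [-0.0008, 0.004, 0], "dr": [0, 0, 0]}, {"claw": -0.15, "dp": [0, 0, 0], "dr": [0, 0, 0]}, {"claw": -0.15, "dp": [-0.0008, 0.004, 0], "dr": [0, 0, 0]}, {"claw": -0.15, "dp": [0, 0, 0], "dr": [0, 0, 0]}, {"claw": -0.15, "dp": [0, 0, 0], "dr": [0, 0, 0]}, {"claw": -0.15, "dp": [0, 0, 0], "dr": [0, 0, 0]}]'

```text
t: 22.45
tool_pos: [449.7, -207.9, 12.7]
tool_rot: [[0.983, 0.183, 0.001], [0.183, -0.983, -0.003], [0.0, 0.003, -1.0]]
wrist_force: [-0.5, -5.8, -4.4]
grip_width: 47.3
grasp_force: 16.4
```

Request:
send_rows --grip_force 17 --moves '[{"claw": -0.15, "dp": [0.0007, -0.0035, 0], "dr": [0, 0, 0]}, {"claw": -0.15, "dp": [0, 0, 0], "dr": [0, 0, 0]}, {"claw": -0.15, "dp": [0, 0, 0], "dr": [0, 0, 0]}, {"claw": -0.15, "dp": [0, 0, 0], "dr": [0, 0, 0]}, {"claw": -0.15, "dp": [0, 0, 0], "dr": [0, 0, 0]}]'

```text
t: 22.95
tool_pos: [449.7, -208.0, 12.7]
tool_rot: [[0.983, 0.184, 0.0], [0.184, -0.983, -0.001], [-0.0, 0.001, -1.0]]
wrist_force: [-1.2, -3.4, -2.1]
grip_width: 47.6
grasp_force: 16.4
```

```bash
python3 pad.py
python3 - <<'E'
from h import *
o=bot.get_obs();print(o["wrist_force"],o["grip_width"],o["grasp_force"],o["t"])
E
```

```text
[ 449.75 -208.     12.71] [-1.17 -3.38 -2.07] 47.61471490744025 [ -7.13  34.52  35.83 122.16 -36.19  34.13 -24.57]
wrist pad 1094 [ 40.59 -11.83] [ 31.43 -14.73  50.83  -8.95]
wrist trig 2320 [-45.66   2.08] [-71.82 -15.03 -25.37  30.7 ]
[-1.24160107 -4.05405549 -1.83055137] 47.582883480397165 16.361507107503712 23.05
```

Request:
send_rows --grip_force 18 --moves '[{"claw": -0.15, "dp": [0.0005, -0.003, 0], "dr": [0, 0, 0]}, {"claw": -0.15, "dp": [0, 0, 0], "dr": [0, 0, 0]}, {"claw": -0.15, "dp": [0, 0, 0], "dr": [0, 0, 0]}, {"claw": -0.15, "dp": [0, 0, 0], "dr": [0, 0, 0]}, {"claw": -0.15, "dp": [0, 0, 0], "dr": [0, 0, 0]}, {"claw": -0.15, "dp": [0, 0, 0], "dr": [0, 0, 0]}, {"claw": -0.15, "dp": [0, 0, 0], "dr": [0, 0, 0]}]'

```text
t: 23.75
tool_pos: [449.8, -208.2, 12.6]
tool_rot: [[0.983, 0.185, -0.001], [0.185, -0.983, 0.001], [-0.0, -0.001, -1.0]]
wrist_force: [-2.8, 4.9, 4.1]
grip_width: 47.8
grasp_force: 17.5
```

Run:
```python
from h import *
p,d,K,W=cap("scene"); save("s9.png",cv2.resize(p[150:240,195:335],None,fx=5.5,fy=5.5,interpolation=cv2.INTER_CUBIC))
```

```text
(no output)
```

View pics/s9.png

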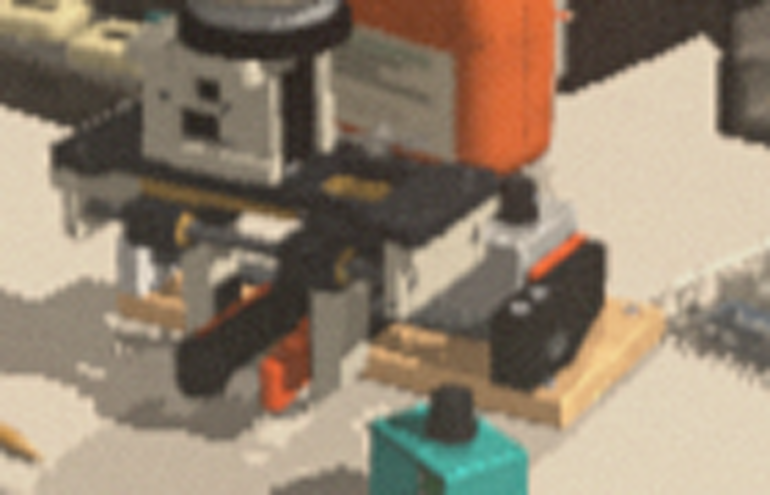

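The fingers hold the handle at (230,340) and the trigger at (290,360) together, and the box is in its nest. The pad moved 3.75 mm on this last stroke and then stalled against the lid. Finger force is 17.5 N, so by the given ratio the pad presses with about 25–30 N. Handing in.

```bash
python3 -c "
from plant import bot
print(bot.close_job())"
```

```text
the job is handed in; nothing more can be done
None
```

I handed the job in at about 24 s, but it returned no verdict: the lid is on the box, and handle and trigger are held squeezed at 17.5 N, which by the given ratio puts the pad on the lid with an estimated 25–30 N.

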